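# Hold the short centrifuge tube slanted over the viewing panel

## Task

Draw the shorter of the two green-capped centrifuge tubes up out of its well in the carousel and carry it over to the white viewing panel, so that the pellet in its tip can be looked at: slant it about 45 degrees, cap end up, with the middle of the tube over the middle of the panel and its tip some 5 to 10 cm above it. Do not put it down: finish while holding the tube still like that. Do not touch the panel with it, and leave the other tubes in their wells and everything else on the counter where it is.

Things in the scene. Friction and masses are not known exactly. Their poses are not given: they have to be found in the camera images.
- short_tube: the shorter green-capped centrifuge tube: clear, 17 mm in diameter, conical tip with a white pellet, green screw cap 22 mm in diameter and 22 mm high; 98 mm long in all, about 20 g. Origin at its tip, +z along the tube to the cap. Stands loosely upright in a well (leans up to 4 degrees), tip 35 mm and cap top 133 mm above the counter; lifting it 50 mm frees it
- short_cap (a point): centre of the short tube's cap, 87 mm from the tip along +z; axes as the tube's
- short_mid (a point): middle of the short tube, on its axis, 49 mm from the tip; axes as the tube's
- tall_tube: the taller green-capped centrifuge tube, same shape, cap and diameter, 125 mm long (top at 160 mm above the counter), loose in another well. Origin at its tip, +z towards its cap. To be left alone
- glass_tube_a: plain glass test tube 17 mm in diameter with black rubber stopper 19 mm in diameter, 119 mm long in all (top at 154 mm above the counter), loose in a well. Origin at its bottom end, +z up the tube. To be left alone
- glass_tube_b: second glass test tube, just like glass_tube_a, in another well. To be left alone
- carousel: steel carousel, fixed foot; origin on the counter at its axis. Its rotor turns about the vertical with light friction: disc 208 mm across, top at 35 mm, with twelve tubular wells (inner diameter 20, outer 25 mm, rims at 85 mm) on a circle of 80 mm radius, and a central knob 32 mm across, 105 mm high. Four wells, a quarter turn (113 mm) apart, hold tubes
- panel: flat viewing panel with white face in an aluminium frame, 140 mm along its x, 180 mm along its y, 14 mm high, fixed to the counter. Origin at the centre of its underside, z up
- beaker: squat clear glass beaker, 75 mm across the rim, 80 mm high, standing loose on the counter; origin at the centre of its underside. To be left alone
- stopper: loose black rubber stopper, tapered, 34 mm across the top, 28 mm high, standing on the counter; origin at the centre of its underside. To be left alone
- tube_holder: chrome wire test tube holder lying on the counter, about 185 mm long along its x, 30 mm wide, 10 mm high; origin under its middle. To be left alone
- timer: small white bench timer lying on the counter, 50 x 70 x 22 mm; origin at the centre of its underside. To be left alone

How it is judged:
By the outcome, as a careful person would: the job done as asked, in the order asked, and still so for the second after the job is handed in, while the arm keeps its last pose, push and grip.
It also fails if it takes over 34 s, if anything falls off the work surface, if the arm or the gripper's body presses on something with over 40 N, if the wrist force passes 120 N, or if a joint passes its speed limit or range.

## Robot

A 6-joint arm with a two-finger parallel gripper is mounted at the origin on the work surface. World frame = base frame: x ahead of the robot, y to its left, z up, the work surface at z = 0. Lengths are in m, angles in rad, forces in N, time in s.
With the tool pointing down it reaches from about 0.25 to 0.725 m from the base axis. Payload 9.7 kg.
Tool frame: the origin (TCP) lies midway between the tips of the shut fingers; the grasp point (between the pads) lies 19 mm behind it; z points along the fingers, y is the line along which they close (so a half turn about z gives the same grasp; the last joint's range is limited). The gripper opens to 85 mm and grips with 20 to 120 N. Pads are 22 mm wide; open, the fingers measure 114 mm over their backs; the gripper's body (76 mm by 85 mm) begins 54 mm behind the grasp point. The pads swing forward as they close: fully open they stand 13 mm farther back than shut.
Start: joints at [-1.349, 0.087, 0.176, 1.66, 0, 1.571], TCP at [0.121, -0.537, 0.231] pointing down, gripper open.
Joint ranges: [-3.13, 3.13], [-0.85, 1.81], [-1.15, 1.24], [-2.2, 2.28], [-1.44, 1.52], [-3.14, 3.14]. Speed limits (rad/s): [2.22, 2.22, 2.57, 3.14, 3.14, 3.14].

## Interface

Orientations are given as a unit quaternion [x, y, z, w].
In Python, from cell import r, eyes, workorder, models gives the robot as it stands.
- The arm moves only by the tool arm_command, never from a script. Its argument "rows" is text: rows parted by semicolons, each of 5 numbers parted by spaces: the opening, from 0 (shut) to 1 (fully open), then the shift along the tool's x, y, z in m, then the turn about the tool's z in rad. In form: claw x y z twist; .... A call has 1 to 12 rows; each row shifts and turns the commanded pose from where the row before left it, along the tool's axes as they then stand; what a row does not reach is not made up. A row lasts 1/12 s, in which the tool goes at most 41.7 mm and 7.16 degrees, less where a joint would pass 70% of its speed; a pose out of reach is approached as far as the arm can. A call with a gripper value outside its range is refused whole. The fingers move at their own pace and stop on an object; the grip force is fixed at half the most. Time passes only in rows, so rows that do not move let the fingers close. It gives the time, the measured TCP pose, the force, the opening and the grip force at its end, in the units of the state.
- r.get_obs(): the state, without advancing time (a new reading comes with each control period).
- eyes.get_image(name): name is "scene" or "top"; returns a dict with "color" (400x640x3 uint8, blue, green, red), "mtx" (3x3 intrinsics, pixels), "xyz" and "attitude" of the camera in the world. Camera axes: x right, y down, z forward; pixel columns grow to the right and rows downward; lengths in m; the calibration is good to about 2 mm. A picture is of the moment at which its call begins. There is no depth.
- workorder.finish_job(): hands the job in; it is judged then, once.
Trained networks look in the newest picture that a camera, given by its name, has taken for a name from the list of things; names that differ only in an ending like _2 or _b are one class to them, and where a whole thing is asked for, a point or a joint stands for the part that bears it (a point fixed in the world has none). Each returns a list of dicts, best first, with "p" (0 to 1); they miss things now and then, are a little off and sometimes report something else, mostly with a low value. They report only what shows in the picture. A call takes as long as a camera call.
- models.search_frame(camera, thing): "uv" ([column, row] in pixels, amid what is visible of it).
The state is a dict: "time_s": time; "q": joint angles; "joint_vel": joint speeds; "tau": joint torques, N m; "tool_pos": TCP position; "orientation": TCP orientation; "ft_force": force on the tool from outside, world axes, zero at the start; "torque": the same for the moment, N m; "finger_gap": opening from 0.0 (shut) to 1.0 (fully open); "finger_force": force on a finger pad.
Only numpy, scipy, OpenCV 4.12 (cv2) and the standard library are available. Lean on these libraries where they do the work, as an engineer would, in place of code of your own. Each camera call takes 0.05 s, during which the arm holds its last target. There are 200 camera calls.

## Working session

There is one attempt and no reset: what is moved stays moved. The work goes in short steps, Python scripts to look and compute and a tool call to move; the robot and the scene stay as the last step left them, time stands still between calls to the robot, and variables do not carry over. Pictures are saved under pics/ and viewed, at most 10 in all, crops included, and the job is handed in when it is done.

Besides the shell and the picture viewer there is one more tool, called after "Call:" as a command line: name --argument value ..., lists and objects as JSON in quotes. arm_command: Moves the arm, as the interface text tells. Its arguments: {"type":"object","properties":{"rows":{"type":"string"}},"required":["rows"]}

```bash
mkdir -p pics
cat > h.py <<'E'
import numpy as np,cv2
from scipy.spatial.transform import Rotation as R
def ray(im,uv):
    K=np.array(im["mtx"]);d=np.linalg.solve(K,[uv[0],uv[1],1.])
    a=np.array(im["attitude"]);M=R.from_quat(a).as_matrix() if a.size==4 else a.reshape(3,3)
    return np.array(im["xyz"]),M@d
def atz(im,uv,z):
    o,d=ray(im,uv);return o+d*(z-o[2])/d[2]
def proj(im,p):
    a=np.array(im["attitude"]);M=R.from_quat(a).as_matrix() if a.size==4 else a.reshape(3,3)
    c=np.array(im["mtx"])@(M.T@(np.array(p)-im["xyz"]));return c[:2]/c[2]
E
python3 - <<'E'
from cell import r,eyes,workorder,models
from h import *
np.set_printoptions(precision=4,suppress=True)
o=r.get_obs();print({k:o[k] for k in("time_s","tool_pos","orientation","finger_gap")})
Z=dict(short_cap=.122,short_tube=.1,tall_tube=.12,glass_tube_a=.12,carousel=.105,panel=.014,beaker=.04,stopper=.028,tube_holder=.005,timer=.022)
for c in("scene","top"):
    im=eyes.get_image(c);cv2.imwrite(f"pics/{c}0.png",im["color"]);print(c,im["xyz"],im["attitude"],im["mtx"])
    for t,z in Z.items():
        for k in models.search_frame(c,t)[:3]:print(t,round(k["p"],2),np.array(k["uv"]),atz(im,k["uv"],z))
E
```

```text
{'time_s': 0.0, 'tool_pos': array([ 0.1209, -0.5363,  0.2306]), 'orientation': array([ 0.9939,  0.1107, -0.0001, -0.0007]), 'finger_gap': 1.0002862877070426}
scene [1.322  0.1104 1.0135] [ 0.5567  0.7496 -0.2871 -0.214 ] [[490.4212   0.     314.1511]
 [  0.     490.4212 195.5201]
 [  0.       0.       1.    ]]
short_cap 0.61 [410.  217.7] [0.5561 0.1159 0.122 ]
short_tube 0.64 [442.9 256.7] [0.6287 0.2056 0.1   ]
short_tube 0.46 [413.2 223.5] [0.5527 0.1263 0.1   ]
tall_tube 0.73 [435.3 254.9] [0.6439 0.1869 0.12  ]
glass_tube_a 0.49 [455.9 208.5] [0.4942 0.2165 0.12  ]
glass_tube_a 0.45 [481.7 245.2] [0.5871 0.2832 0.12  ]
carousel 0.75 [444.1 257.7] [0.6344 0.208  0.105 ]
panel 0.65 [281.2 188.3] [ 0.4619 -0.2432  0.014 ]
beaker 0.81 [338.7 283.3] [ 0.7271 -0.0087  0.04  ]
stopper 0.55 [288.1 266.9] [ 0.7109 -0.1375  0.028 ]
stopper 0.44 [443.3 257.1] [0.575  0.2142 0.028 ]
tube_holder 0.78 [235.7 253.7] [ 0.6974 -0.2813  0.005 ]
timer 0.75 [223.3 157.6] [ 0.4023 -0.4427  0.022 ]
top [ 0.4679 -0.1116  1.7065] [-0.6976  0.716  -0.0203  0.0183] [[515.4104   0.     316.6663]
 [  0.     515.4104 202.8395]
 [  0.       0.       1.    ]]
short_cap 0.4 [241.5 203. ] [0.5599 0.1139 0.122 ]
short_tube 0.55 [241.7 203.5] [0.5596 0.1164 0.1   ]
tall_tube 0.46 [219.4 169. ] [0.6671 0.1805 0.12  ]
carousel 0.87 [218.4 200.1] [0.5718 0.188  0.105 ]
carousel 0.39 [414.6 255.5] [ 0.3842 -0.4163  0.105 ]
panel 0.78 [360.2 229.2] [ 0.47   -0.2583  0.014 ]
beaker 0.96 [284.8 147.7] [ 0.7413 -0.0187  0.04  ]
tube_holder 0.49 [366.7 166.4] [ 0.6776 -0.287   0.005 ]
timer 0.65 [416.6 254.1] [ 0.3842 -0.4387  0.022 ]
```

View pics/scene0.png

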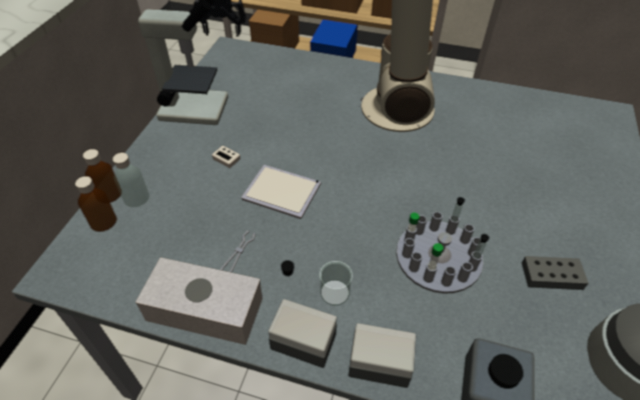

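View pics/top0.png

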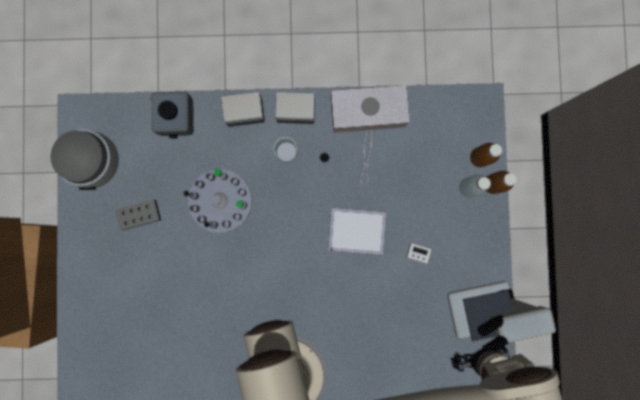

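The scene picture shows green caps at about (415,217) and (438,250). In the top picture they are at (241,204) and (218,172), with the panel at (358,231). I'll triangulate both caps and the knob.

```bash
cat >> h.py <<'E'
def blobs(im):
    hsv=cv2.cvtColor(np.ascontiguousarray(im["color"]),cv2.COLOR_BGR2HSV)
    m=cv2.inRange(hsv,(45,110,40),(85,255,255));n,l,s,c=cv2.connectedComponentsWithStats(m)
    return [(c[i],s[i]) for i in range(1,n) if s[i,4]>=8]
def tri(a,u,b,v):
    (o,d),(p,e)=ray(a,u),ray(b,v);d=d/np.linalg.norm(d);e=e/np.linalg.norm(e)
    s=np.linalg.lstsq(np.c_[d,-e],p-o,rcond=None)[0];x,y=o+d*s[0],p+e*s[1]
    return (x+y)/2,np.linalg.norm(x-y)
E
python3 - <<'E'
from cell import eyes
from h import *
np.set_printoptions(precision=4,suppress=True)
a=eyes.get_image("scene");b=eyes.get_image("top")
for c,s in blobs(a):
  print("scene",c,s)
  for d,t in blobs(b):print("   top",d,t,tri(a,c,b,d),"z=.122/.149:",atz(b,d,.122),atz(b,d,.149))
g=b["color"];cv2.imwrite("pics/t1.png",cv2.resize(g[150:270,170:400],None,fx=3.4,fy=3.4,interpolation=cv2.INTER_CUBIC))
g=a["color"];cv2.imwrite("pics/s1.png",cv2.resize(g[185:305,385:505],None,fx=5,fy=5,interpolation=cv2.INTER_CUBIC))
E
```

```text
scene [413.954  217.8046] [410 213  10  11  87]
   top [217.     172.2439] [214 169   7   7  41] (array([0.6465, 0.1442, 0.2375]), np.float64(0.04341691662703242)) z=.122/.149: [0.657  0.1877 0.122 ] [0.6538 0.1826 0.149 ]
   top [239.3939 203.5152] [236 201   7   6  33] (array([0.5579, 0.1223, 0.1262]), np.float64(0.005071638372756872)) z=.122/.149: [0.5585 0.1204 0.122 ] [0.557  0.1164 0.149 ]
scene [437.4815 248.787 ] [433 243  11  13 108]
   top [217.     172.2439] [214 169   7   7  41] (array([0.6529, 0.184 , 0.1541]), np.float64(0.004653015629750965)) z=.122/.149: [0.657  0.1877 0.122 ] [0.6538 0.1826 0.149 ]
   top [239.3939 203.5152] [236 201   7   6  33] (array([0.5618, 0.1656, 0.0306]), np.float64(0.06322294395601066)) z=.122/.149: [0.5585 0.1204 0.122 ] [0.557  0.1164 0.149 ]
```

View pics/t1.png

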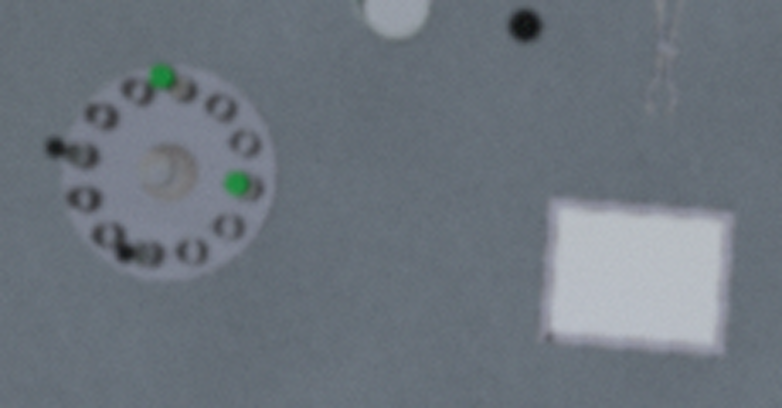

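View pics/s1.png

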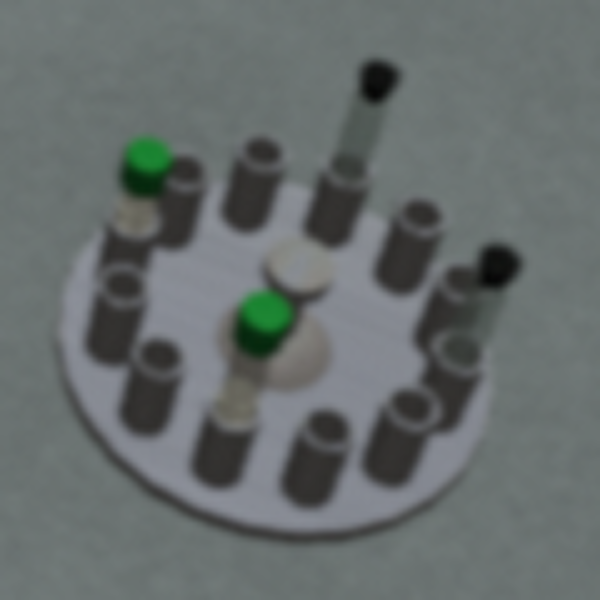

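The crops show the short tube's cap at top (239.5,203.6) and scene (414,217.8). It triangulates to z≈0.126, which matches the expected 0.122 for the shorter tube; the other cap comes out at 0.154. Next: carousel axis and panel centre.

Run:
```python
from cell import eyes
from h import *
np.set_printoptions(precision=4,suppress=True)
a=eyes.get_image("scene");b=eyes.get_image("top")
T=lambda u,v:(u/3.4+170-.35,v/3.4+150-.35)
S=lambda u,v:(u/5+385-.4,v/5+185-.4)
print("disc top",atz(b,T(168.5,172),.035),"knob top?",atz(b,T(160,172),.105))
print("disc scene L R",atz(a,S(60,320),.035),atz(a,S(492,380),.035),"knob scene",atz(a,S(300,264),.105))
for z,u in((.122,(414,217.8)),):print("cap scene",atz(a,u,z))
P=[atz(b,T(*p),.014) for p in((550,200),(733,213),(720,352),(545,338))];print("panel",np.array(P),np.mean(P,0))
q=[proj(a,p) for p in P];print(q)
# wells in top: rims
W=np.array([atz(b,T(*p),.085)[:2] for p in((139,91),(102,117),(82,155),(84,198),(110,235),(150,253),(193,251),(229,227),(246,143),(221,107),(182,90))])
A=np.c_[2*W,np.ones(len(W))];s=np.linalg.lstsq(A,(W**2).sum(1),rcond=None)[0];print("well circle",s[:2],np.sqrt(s[2]+s[:2]@s[:2]))
```

```text
disc top [0.5758 0.1984 0.035 ] knob top? [0.5715 0.1932 0.105 ]
disc scene L R [0.588 0.101 0.035] [0.5629 0.3058 0.035 ] knob scene [0.5769 0.2023 0.105 ]
cap scene [0.5536 0.125  0.122 ]
panel [[ 0.5405 -0.1658  0.014 ]
 [ 0.5233 -0.3423  0.014 ]
 [ 0.3899 -0.3253  0.014 ]
 [ 0.4077 -0.1573  0.014 ]] [ 0.4653 -0.2476  0.014 ]
[array([298.9824, 215.3996]), array([239.5399, 196.3696]), array([262.7109, 164.8701]), array([316.4058, 181.2694])]
well circle [0.5735 0.192 ] 0.07826533797678326
```

Call:
arm_command --rows "0.7 0.0237 -0.0228 0 0;0.7 0.0237 -0.0228 0 0;0.7 0.0237 -0.0228 0 0;0.7 0.0237 -0.0228 0 0;0.7 0.0237 -0.0228 0 0;0.7 0.0237 -0.0228 0 0;0.7 0.0237 -0.0228 0 0;0.7 0.0237 -0.0228 0 0;0.7 0.0237 -0.0228 0 0;0.7 0.0237 -0.0228 0 0;0.7 0.0237 -0.0228 0 0;0.7 0.0237 -0.0228 0 0"

```text
time_s: 2.3
tool_pos: [0.3388, -0.2056, 0.2315]
orientation: [0.994, 0.111, 0.0, 0.0]
ft_force: [0.7, -0.5, -0.7]
finger_gap: 0.701
finger_force: 0.0
```

Call:
arm_command --rows "0.6 0.0237 -0.0228 0 0;0.6 0.0237 -0.0228 0 0;0.6 0.0237 -0.0228 0 0;0.6 0.0237 -0.0228 0 0;0.6 0.0237 -0.0228 0 0;0.6 0.0237 -0.0228 0 0;0.6 0.0237 -0.0228 0 0;0.6 0.0237 -0.0228 0 0;0.6 0.0237 -0.0228 0 0;0.6 0.0237 -0.0228 0 0;0.6 0.0237 -0.0228 0 0;0.6 0.0237 -0.0228 0 0"

```text
time_s: 3.3
tool_pos: [0.5561, 0.124, 0.2313]
orientation: [0.994, 0.111, 0.0, -0.0]
ft_force: [-0.1, 0.4, 0.6]
finger_gap: 0.6
finger_force: 0.0
```

Call:
arm_command --rows "0.6 0 0 0 -0.1;0.6 0 0 0 -0.1;0.6 0 0 0 -0.1;0.6 0 0 0 -0.1;0.6 0 0 0 -0.1;0.6 0 0 0 -0.1;0.6 0 0 0 -0.1;0.6 0 0 0 -0.1;0.6 0 0 0 -0.1;0.6 0 0 0 -0.1;0.6 0 0 0 -0.105;0.6 0 0 0 0"

```text
time_s: 4.3
tool_pos: [0.5555, 0.1224, 0.2313]
orientation: [0.786, 0.618, -0.0, -0.0]
ft_force: [0.2, -0.1, 0.4]
finger_gap: 0.598
finger_force: 0.0
```

Call:
arm_command --rows "0.6 0 0 0.015 0;0.6 0 0 0.015 0;0.6 0 0 0.015 0;0.6 0 0 0.015 0;0.6 0 0 0.015 0;0.6 0 0 0 0"

```text
time_s: 4.8
tool_pos: [0.5543, 0.1221, 0.1532]
orientation: [0.789, 0.614, -0.002, -0.001]
ft_force: [-0.7, -0.1, 0.6]
finger_gap: 0.599
finger_force: 0.0
```

Run:
```python
from cell import eyes,r
from h import *
a=eyes.get_image("scene");b=eyes.get_image("top");p=r.get_obs()["tool_pos"];print(p,proj(a,p),proj(b,p),blobs(a),blobs(b))
x=cv2.resize(a["color"][150:270,360:500],None,fx=5,fy=5,interpolation=cv2.INTER_CUBIC);cv2.imwrite("pics/s2.png",x)
```

```text
[0.55523707 0.12233352 0.15632281] [415.02509269 208.57107977] [237.08464392 204.00580135] [(array([414.47540984, 219.04918033]), array([410, 214,  10,  10,  61], dtype=int32)), (array([437.45794393, 248.74766355]), array([433, 243,  11,  13, 107], dtype=int32))] []
```

View pics/s2.png

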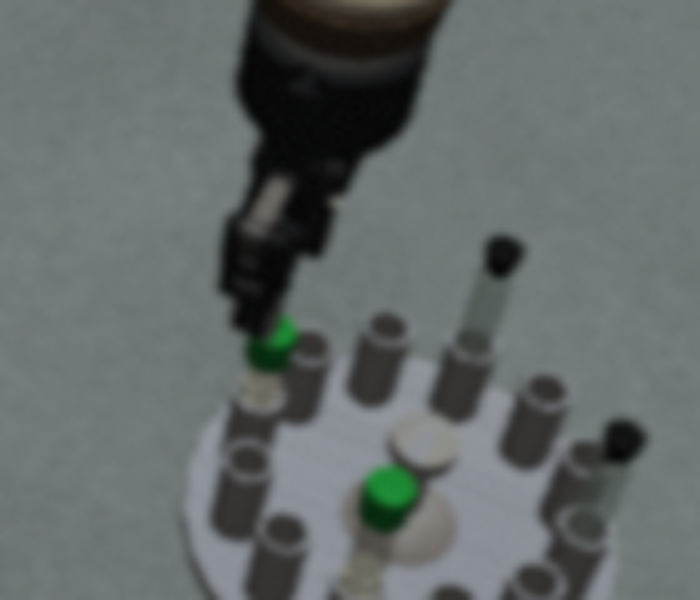

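The fingers straddle the short tube's cap (crop (272,343)); the projected TCP matches the midpoint of the fingertips. Now I'll go down and grip.

Call:
arm_command --rows "0.6 0 0 0.01 0;0.6 0 0 0.01 0;0.6 0 0 0.01 0;0.6 0 0 0.01 0;0.6 0 0 0.0105 0;0.6 0 0 0 0;0.4 0 0 0 0;0.3 0 0 0 0;0.2 0 0 0 0;0.1 0 0 0 0;0 0 0 0 0;0 0 0 0 0"

```text
time_s: 5.9
tool_pos: [0.5558, 0.1225, 0.1064]
orientation: [0.788, 0.616, 0.001, 0.0]
ft_force: [1.2, -0.1, 3.2]
finger_gap: 0.236
finger_force: 58.6
```

Call:
arm_command --rows "0 0 0 -0.006 0;0 0 0 -0.008 0;0 0 0 -0.01 0;0 0 0 -0.01 0;0 0 0 -0.01 0;0 0 0 -0.01 0;0 0 0 -0.01 0;0 0 0 -0.008 0;0 0 0 0 0"

```text
time_s: 6.65
tool_pos: [0.5562, 0.1226, 0.1801]
orientation: [0.788, 0.616, 0.001, 0.001]
ft_force: [0.7, -0.0, -0.3]
finger_gap: 0.237
finger_force: 58.6
```

Call:
arm_command --rows "0 0.009 0 0 0;0 0.009 0 0 0;0 0.009 0 0 0;0 0.009 0 0 0;0 0 0 0 0;0 0 0 0.01 0;0 0 0 0.01 0;0 0 0 0.01 0;0 0 0 0.009 0;0 0 0 0 0"

```text
time_s: 7.48
tool_pos: [0.5631, 0.1567, 0.1358]
orientation: [0.788, 0.616, -0.002, -0.001]
ft_force: [-0.6, -0.4, -0.4]
finger_gap: 0.237
finger_force: 58.6
```

Run:
```python
from cell import eyes,r
from h import *
a=eyes.get_image("scene");b=eyes.get_image("top");o=r.get_obs();p=o["tool_pos"];print(p,o["ft_force"],proj(a,p),blobs(a),blobs(b))
x=cv2.resize(a["color"][150:270,360:500],None,fx=5,fy=5,interpolation=cv2.INTER_CUBIC);cv2.imwrite("pics/s3.png",x)
```

```text
[0.56380763 0.15697674 0.13819776] [-0.6967168   0.02606283 -0.45301981] [428.24695354 219.72539435] [(array([434.26086957, 215.30434783]), array([433, 211,   4,  10,  23], dtype=int32)), (array([437.48148148, 248.78703704]), array([433, 243,  11,  13, 108], dtype=int32))] [(array([217.61538462, 170.61538462]), array([216, 169,   4,   4,  13], dtype=int32))]
```

View pics/s3.png

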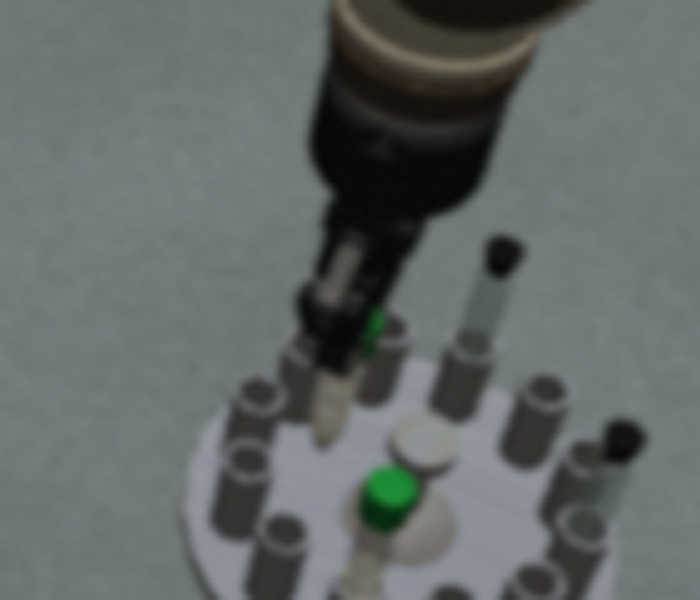

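The tube is held with its tip in the gap between well and knob, at crop (325,440). Next I press its lower part against the fixed knob so it pivots in the pads.

Call:
arm_command --rows "0 0.006 0 0 0;0 0.006 0 0 0;0 0.006 0 0 0;0 0.004 0 0 0;0 0.004 0 0 0;0 0.004 0 0 0;0 0 0 0 0"

```text
time_s: 8.17
tool_pos: [0.5718, 0.1863, 0.1393]
orientation: [0.788, 0.616, -0.0, 0.001]
ft_force: [-0.1, -6.0, 3.1]
finger_gap: 0.233
finger_force: 59.0
```

Call:
arm_command --rows "0 0.004 0 0 0;0 0.004 0 0 0;0 0.004 0 0 0;0 0 0 0 0"

```text
time_s: 8.5
tool_pos: [0.5745, 0.1979, 0.1388]
orientation: [0.788, 0.616, -0.001, 0.001]
ft_force: [-0.3, -6.0, 1.4]
finger_gap: 0.237
finger_force: 58.9
```

Run:
```python
from cell import eyes,r
from h import *
a=eyes.get_image("scene");o=r.get_obs();p=o["tool_pos"];print(p,o["ft_force"],o["torque"],o["finger_gap"],o["time_s"],proj(a,p),blobs(a))
x=cv2.resize(a["color"][150:270,360:500],None,fx=5,fy=5,interpolation=cv2.INTER_CUBIC);cv2.imwrite("pics/s4.png",x)
```

```text
[0.57450109 0.19773946 0.13878806] [-0.31453387 -6.04798637  1.1061314 ] [-1.36196478  0.00336561 -0.01488898] 0.23814575462988982 8.55 [445.6430863  227.10658311] [(array([437.42990654, 248.81308411]), array([433, 243,  11,  13, 107], dtype=int32))]
```

View pics/s4.png

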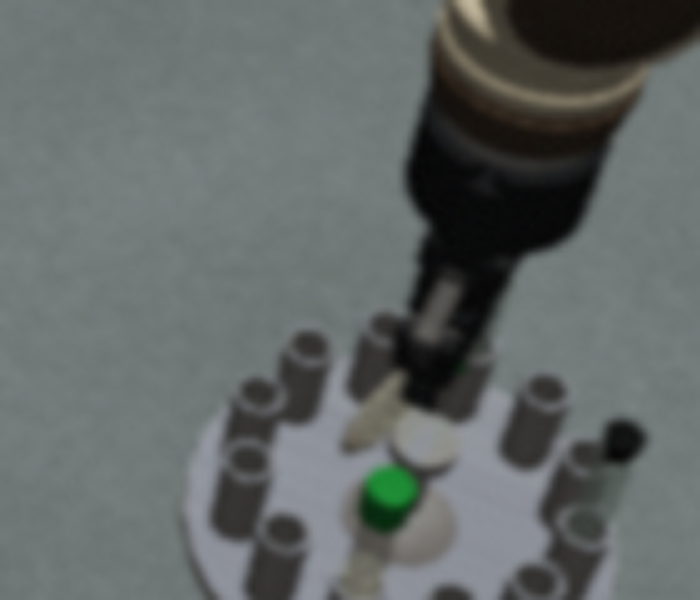

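It is pivoting as intended, with about 6 N on the knob and the tip at crop (350,440). I'll continue.

Call:
arm_command --rows "0 0.004 0 0 0;0 0.004 0 0 0;0 0.004 0 0 0;0 0.004 0 0 0;0 0.004 0 0 0;0 0.002 0 0 0;0 0 0 0 0"

```text
time_s: 9.13
tool_pos: [0.5798, 0.2192, 0.1388]
orientation: [0.788, 0.616, -0.001, 0.001]
ft_force: [-1.3, -5.5, 1.4]
finger_gap: 0.234
finger_force: 58.7
```

Run:
```python
from cell import eyes,r
from h import *
a=eyes.get_image("scene");o=r.get_obs();p=o["tool_pos"];print(p,o["ft_force"],o["finger_gap"],o["time_s"],blobs(a))
M=R.from_quat(o["orientation"]).as_matrix();g=p-.017*M[:,2]
for t in(30,35,40,45,50):
    d=M[:,0]*np.sin(np.radians(t))-M[:,2]*np.cos(np.radians(t));tip=g-d*.087;print(t,tip,(proj(a,tip)-[360,150])*5)
x=cv2.resize(a["color"][150:270,360:500],None,fx=5,fy=5,interpolation=cv2.INTER_CUBIC);cv2.imwrite("pics/s5.png",x)
```

```text
[0.57974559 0.21911884 0.13884182] [ 0.4874781  -4.824436    0.12749509] 0.23566523444367596 9.1833 [(array([437.4245283 , 248.75471698]), array([433, 243,  11,  13, 106], dtype=int32))]
30 [0.56923485 0.17679192 0.0805816 ] [360.33855087 443.28346101]
35 [0.56768789 0.17058863 0.08467192] [349.19620313 432.53093066]
40 [0.56623268 0.16475494 0.08930388] [338.99056837 421.39271389]
45 [0.56488031 0.15933525 0.09444223] [329.78893003 409.93718242]
50 [0.56364108 0.1543708  0.10004788] [321.65420968 398.23490948]
```

View pics/s5.png

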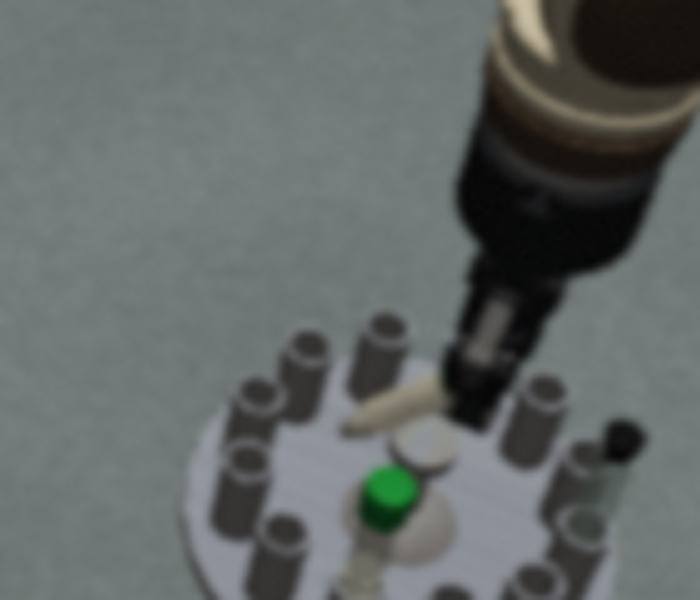

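Run:
```python
from cell import eyes,r
from h import *
a=eyes.get_image("scene");o=r.get_obs();p=o["tool_pos"]
C=lambda x:(proj(a,x)-[360,150])*5
print("upright tip pred (seen 325,443):",C([.5638,.157,.068]))
M=R.from_quat(o["orientation"]).as_matrix();g=p-.017*M[:,2];print(C(g))
# axis line fit from tube mask
x=a["color"][150:270,360:500].astype(int)
bgr=x.reshape(-1,3);u=cv2.resize(a["color"][150:270,360:500],None,fx=5,fy=5,interpolation=cv2.INTER_CUBIC).astype(int)
m=((u[...,2]-u[...,0])>12)&(u.sum(2)>240);m[:,:335]=0;m[:,450:]=0;m[:370]=0;m[442:]=0
m=m.astype(np.uint8);n,l,s,c=cv2.connectedComponentsWithStats(m);print(s,c)
k=1+np.argmax(s[1:,4]);ys,xs=np.where(l==k);print(cv2.fitLine(np.c_[xs,ys].astype(np.float32),cv2.DIST_L2,0,.01,.01).ravel())
for t in range(30,56,5):
    d=M[:,0]*np.sin(np.radians(t))-M[:,2]*np.cos(np.radians(t));q=C(g-d*.087)-C(g-d*.03);print(t,q/np.linalg.norm(q),np.linalg.norm(q))
```

```text
upright tip pred (seen 325,443): [315.86442736 440.82507584]
[482.94623439 381.42679801]
[[     0      0    700    600 417148]
 [   348    377     97     55   2852]] [[349.16180348 298.7783089 ]
 [398.96633941 405.05820477]]
[ 9.3067575e-01 -3.6584514e-01  3.9896634e+02  4.0505820e+02]
30 [-0.89328739  0.44948598] 88.00586732715396
35 [-0.93449695  0.35597115] 91.79112678253942
40 [-0.96381359  0.26657714] 95.82864479727515
45 [-0.98327838  0.18210881] 99.9928419907385
50 [-0.9947029   0.10279177] 104.1707886426211
55 [-0.99959432  0.02848151] 108.26234692911017
```

The slope and tip position suggest about 35–39°, so I'll push a bit further, then lift clear and re-measure.

Call:
arm_command --rows "0 0.004 0 0 0;0 0.004 0 0 0;0 0.003 0 0 0;0 0 0 0 0;0 -0.003 0 -0.008 0;0 0 0 -0.02 0;0 0 0 -0.03 0;0 0 0 -0.03 0;0 0 0 -0.02 0;0 0 0 0 0"

```text
time_s: 10.07
tool_pos: [0.5825, 0.2278, 0.2526]
orientation: [0.788, 0.616, 0.004, 0.001]
ft_force: [0.5, 1.3, 1.1]
finger_gap: 0.236
finger_force: 58.8
```

```bash
cat > m.py <<'E'
from cell import eyes,r
from h import *
import sys
a=eyes.get_image("scene");o=r.get_obs();p=o["tool_pos"];print(p,o["orientation"],o["ft_force"],o["finger_gap"],o["time_s"])
M=R.from_quat(o["orientation"]).as_matrix();g=p-.017*M[:,2]
mid=proj(a,g);x0,y0=int(mid[0])-80,int(mid[1])-60
C=lambda x:(proj(a,x)-[x0,y0])*5
print("g",C(g))
for t in(30,35,40,45,50,55):
    d=M[:,0]*np.sin(np.radians(t))-M[:,2]*np.cos(np.radians(t));q=C(g-d*.087)-C(g-d*.03);print(t,C(g-d*.087),C(g-d*.03),q[1]/q[0])
cv2.imwrite(sys.argv[1],cv2.resize(a["color"][y0:y0+120,x0:x0+140],None,fx=5,fy=5,interpolation=cv2.INTER_CUBIC))
E
python3 m.py pics/s6.png
```

```text
[0.58228369 0.22775412 0.24994946] [7.87804742e-01 6.15920003e-01 2.46491711e-03 4.03387866e-04] [-0.62599362 -0.08864465 -0.8629792 ] 0.23854637600273793 10.1167
g [402.34401286 302.48636194]
30 [265.22273378 380.64198729] [352.93546985 330.64796897] -0.5699744479732435
35 [253.18884321 368.93259794] [348.62552878 326.41708508] -0.4454839624734348
40 [242.19339997 356.726087  ] [344.71190079 322.00517524] -0.3386794722897017
45 [232.30800718 344.09572092] [341.22286173 317.44326421] -0.2447091062882424
50 [223.59969457 331.11749282] [338.18398758 312.76346668] -0.16017925019252346
55 [216.13065339 317.87005817] [335.61798954 307.99881752] -0.08261327908562659
```

View pics/s6.png

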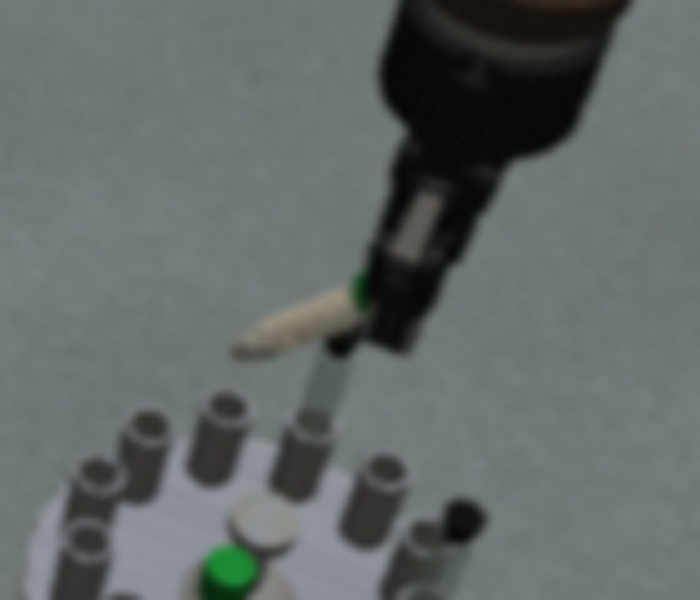

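The tube is held slanted, with its tip at crop (237,352), matching about 41°. I'll carry it over bare counter and measure from both cameras there.

Call:
arm_command --rows "0 -0.012 0 0 0;0 -0.022 0 0 0;0 -0.022 0 0 0;0 -0.022 0 0 0;0 -0.022 0 0 0;0 -0.022 0 0 0;0 -0.022 0 0 0;0 -0.022 0 0 0;0 -0.022 0 0 0;0 -0.022 0 0 0;0 -0.012 0 0 0;0 0 0 0 0"

```text
time_s: 11.12
tool_pos: [0.5269, 0.0096, 0.246]
orientation: [0.789, 0.615, -0.001, -0.0]
ft_force: [-0.2, 0.5, 0.5]
finger_gap: 0.238
finger_force: 58.8
```

```bash
python3 m.py pics/s7.png
python3 - <<'E'
from cell import eyes,r
from h import *
from scipy.optimize import least_squares
a={c:eyes.get_image(c) for c in("scene","top")};o=r.get_obs();p=o["tool_pos"];print(blobs(a["scene"]),blobs(a["top"]))
M=R.from_quat(o["orientation"]).as_matrix();g=p-.017*M[:,2]
D=lambda t:M[:,0]*np.sin(np.radians(t))-M[:,2]*np.cos(np.radians(t))
for c in a:
    im=a[c]["color"].astype(int);tp=proj(a[c],g-D(45)*.06)
    ref=cv2.imread(f"pics/{c}0.png").astype(int)
    # tube pixels: redder than the counter, bright
    m=(((im[...,2]-im[...,0])>8)&(im.sum(2)>270)).astype(np.uint8)
    Y,X=np.mgrid[:400,:640];m[np.hypot(X-tp[0],Y-tp[1])>22]=0
    n,l,s,ce=cv2.connectedComponentsWithStats(m);k=1+np.argmax(s[1:,4]) if n>1 else 0
    ys,xs=np.where(l==k)
    print(c,"box",s[k],"line",cv2.fitLine(np.c_[xs,ys].astype(np.float32),2,0,.01,.01).ravel(),"g",proj(a[c],g))
    for t in(35,40,45,50):
        q=proj(a[c],g-D(t)*.087)-proj(a[c],g-D(t)*.03);print(t,proj(a[c],g-D(t)*.087),q/np.linalg.norm(q))
    x,y=np.round(proj(a[c],g-D(45)*.087)).astype(int)
    print(im[y-5:y+8,x-6:x+12].sum(2))
E
```

```text
[0.52735519 0.0108085  0.24615395] [ 7.88513655e-01  6.15017096e-01 -2.54197278e-04 -3.50687900e-04] [-0.41747125 -0.3096365  -0.70520612] 0.2291452439790488 11.1667
g [401.13617657 304.97063889]
30 [303.46057515 388.22538063] [366.04500883 334.88093445] -0.8523596530589769
35 [291.96171762 377.17836047] [361.9322276  330.90003537] -0.6613975674146857
40 [281.2221779 365.5932632] [358.10860214 326.72326585] -0.5055508529508591
45 [271.31182269 353.5406055 ] [354.60174212 322.38012994] -0.37412061106843747
50 [262.29706263 341.09385907] [351.43723651 317.90133042] -0.2601804286526785
55 [254.24060524 328.32936242] [348.63849169 313.31860266] -0.15901584587936274
[(array([437.42990654, 248.81308411]), array([433, 243,  11,  13, 107], dtype=int32))] [(array([217.        , 172.24390244]), array([214, 169,   7,   7,  41], dtype=int32))]
scene box [349 156  17  13 109] line [  0.8552415   -0.51822966 357.88074    162.57799   ] g [374.75390954 157.21459063]
35 [352.85950915 171.68115291] [-0.83432447  0.55127369]
40 [350.70853785 169.36587184] [-0.89250977  0.45102806]
45 [348.72382648 166.
[... 1681 characters left out ...]
332 329 329 328 333 327]
 [383 400 395 397 397 394 368 340 325 311 329 328 325 321 326 334 328 336]
 [374 379 382 378 395 396 387 348 333 325 326 324 320 324 328 328 327 337]
 [351 348 352 355 363 370 350 340 331 327 327 320 325 325 328 335 334 333]
 [328 337 335 335 333 343 339 331 334 326 326 317 328 320 328 325 330 332]
 [326 321 318 323 323 327 333 329 334 323 321 327 327 327 327 326 334 324]
 [334 327 324 326 322 321 334 324 332 332 329 326 321 322 316 314 324 330]
 [331 333 323 318 325 328 329 334 329 334 330 321 324 317 326 324 324 330]
 [329 321 321 329 323 333 330 332 334 326 320 325 319 319 327 316 328 319]
 [329 326 325 320 323 324 331 331 327 326 321 325 317 320 330 327 318 327]]
```

Both cameras agree on about 42–45°, so I'll go on to the panel.

Call:
arm_command --rows "0 -0.012 0 0 0;0 -0.024 0.001 0 0;0 -0.024 0 0 0;0 -0.024 0 0 0;0 -0.024 0 0 0;0 -0.024 0 0 0;0 -0.024 0 0 0;0 -0.024 0 0 0;0 -0.024 0 0 0;0 -0.024 0 0 0;0 -0.012 0 0 0;0 0 0 0 0"

```text
time_s: 12.27
tool_pos: [0.4705, -0.2229, 0.2464]
orientation: [0.788, 0.615, -0.0, -0.0]
ft_force: [1.2, 0.0, -0.5]
finger_gap: 0.234
finger_force: 58.8
```

Call:
arm_command --rows "0 0 0 0.008 0;0 0 0 0.014 0;0 0 0 0.016 0;0 0 0 0.016 0;0 0 0 0.016 0;0 0 0 0.016 0;0 0 0 0.014 0;0 0 0 0.008 0;0 0 0 0 0;0 0 0 0 0;0 0 0 0 0"

```text
time_s: 13.18
tool_pos: [0.4714, -0.2211, 0.1396]
orientation: [0.788, 0.616, 0.0, 0.0]
ft_force: [0.2, 0.3, 0.1]
finger_gap: 0.236
finger_force: 58.8
```

```bash
python3 m.py pics/s8.png
python3 - <<'E'
from cell import eyes,r
from h import *
a=eyes.get_image("scene");b=eyes.get_image("top");o=r.get_obs();p=o["tool_pos"]
print(blobs(a),blobs(b))
M=R.from_quat(o["orientation"]).as_matrix();g=p-.017*M[:,2];t=np.radians(43);d=M[:,0]*np.sin(t)-M[:,2]*np.cos(t)
print("mid",g-d*.038,"tip",g-d*.087)
tp=proj(b,g-d*.087);print(tp)
z=np.vstack([cv2.resize(i["color"][y:y+h,x:x+160],None,fx=4,fy=4,interpolation=cv2.INTER_CUBIC) for i,y,x,h in((a,130,210,90),(b,180,290,60))])
cv2.imwrite("pics/f.png",z);print(proj(a,g-d*.087),proj(a,g))
E
```

```text
[ 0.47146458 -0.22126388  0.13980069] [7.87768894e-01 6.15970476e-01 3.66528827e-04 6.39018685e-04] [ 0.25044462 -0.55373255 -0.14914778] 0.2349633415358106 13.2333
g [401.77204707 302.8525868 ]
30 [339.55709893 376.96603624] [379.53510025 329.34231127] -1.1912482716973338
35 [329.18372626 367.24871292] [375.83818352 325.85959853] -0.8871416971690608
40 [319.31637495 357.05038316] [372.33272353 322.20294101] -0.6572961563451404
45 [310.0199932  346.43501252] [369.04412608 318.39842066] -0.47500218116709864
50 [301.35703889 335.46927396] [365.99639722 314.47319213] -0.3248188467532192
55 [293.38723817 324.22241259] [363.21199084 310.4553283 ] -0.19716624500042798
[(array([287.11764706, 151.52941176]), array([286, 149,   4,   6,  17], dtype=int32)), (array([437.48148148, 248.78703704]), array([433, 243,  11,  13, 108], dtype=int32))] [(array([217.        , 172.24390244]), array([214, 169,   7,   7,  41], dtype=int32))]
mid [ 0.46511979 -0.2466034   0.1288792 ] tip [ 0.45709556 -0.27905153  0.09305001]
[369.157802   233.07001919]
[267.68998879 164.13704702] [285.30040388 154.56940732]
```

View pics/f.png

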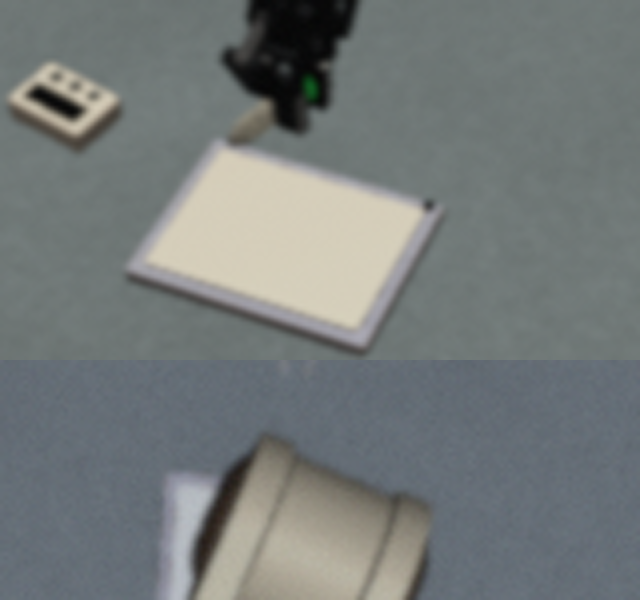

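The final picture shows the tip at scene (267.5,164.5), where a 43° slant predicts (267.7,164.1). The middle of the tube is over the panel centre, its tip is about 8 cm above the panel, and the tall tube's cap hasn't moved.

```bash
python3 -c "
from cell import workorder
print(workorder.finish_job())"
```

```text
the job is handed in; nothing more can be done
None
```

The short tube is out of its well and held still over the panel centre at about 43°, cap end up, with its tip about 8 cm above the panel. To slant it I pressed it against the carousel's knob with about 6 N. The job was handed in at about 13 s, and no verdict came back.

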